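# Load a lift table, wedge it up to its height mark and scan the batch label

### The arm

A 7-joint arm with a two-finger parallel gripper is mounted at the origin on a cart in front of the work surface, level with it; the furniture and walls round the work are solid. World frame = base frame: x ahead of the robot, y to its left, z up, the work surface at z = 0. Lengths are in mm, angles in rad, forces in N, time in s.
With the tool pointing down it reaches from about 400 to 875 mm from the base axis. Payload 19.3 kg.
Tool frame: the origin (TCP) lies at the very end of the fingers, on their centre line; the grasp point (between the pads) lies 19 mm behind it (grip_point_offset is the z of the grasp point in the tool frame, in mm); z points along the fingers, x is the direction in which the jaws open and shut, and the axes are right-handed (so a half turn about z gives the same grasp; the last joint's range is limited). The gripper opens to 85 mm and grips with 20 to 120 N. Pads are 22 mm wide; open, the fingers measure 114 mm over their backs; the gripper's body (76 mm by 85 mm) begins 54 mm behind the grasp point. The pads swing forward as they close: fully open they stand 13 mm farther back than shut.
Start: joints at [-1.375, 0.521, -0.036, 1.599, 0.021, 1.021, -0.113], TCP at [164.195, 603.038, 231.291] pointing down, gripper open.
Joint ranges: [-2.91, 2.91], [-0.3, 2.13], [-1.5, 1.42], [0.17, 2.43], [-1.26, 4.41], [0.16, 1.93], [-2.52, 2.52]. Speed limits (rad/s): [1.89, 1.89, 2.39, 2.39, 3.01, 3.01, 3.01].

### API

Orientations are given as a 3x3 rotation matrix whose columns are the frame's x, y, z axes.
In Python, from workcell import movep, movel, goto_joints, open_gripper, clamp, wait, inverse_kinematics, read_state, camera, PlanningError, finish_job, grip_point_offset gives the robot as it stands. Calls block until the motion is done:
- movep(position, orientation): joint-space move of the TCP to a pose.
- movel(position, frame=None, max_speed=150, guard=None): straight line of the TCP; frame=None keeps the orientation; max_speed is the mean speed in mm/s. With guard (N) it stops when the force on the tool has changed by that much, and returns True; else False.
- goto_joints(angles): joint-space move.
- open_gripper() and clamp(): open the fingers fully, or close them until they stop; the grip force is fixed at half the most.
- wait(seconds).
- inverse_kinematics(position, orientation): joint angles nearest the present ones, or None.
- read_state(): the state.
- camera(name): name is "side" or "top"; returns a dict with "image" (480x640x3 uint8, blue, green, red), "range_z" (480x640 float32, mm along the optical axis (not along the pixel's ray), 0 where there is no reading), "fx", "fy", "cx", "cy" (pixels), "cam_to_world" (4x4, takes a point from camera to world coordinates). Camera axes: x right, y up, looking along -z (the intrinsics and any distortion apply to the point x, -y, -z); pixel columns grow to the right and rows downward; lengths in mm; the calibration is good to about 2 mm. A picture is of the moment at which its call begins.
A pose or a line that the arm cannot do raises PlanningError and nothing moves.
- finish_job(): hands the job in, once; it reports no verdict.
The state is a dict: "time": time; "qpos": joint angles; "qvel": joint speeds; "joint_efforts": joint torques, N m; "eef_pos": TCP position; "tool_rot": TCP orientation; "ft_force": force on the tool from outside, world axes, zero at the start; "torque": the same for the moment, N m; "finger_gap": finger opening in mm.
Only numpy, scipy, OpenCV 4.12 (cv2) and the standard library are available. Lean on these libraries where they do the work, as an engineer would, in place of code of your own. Each camera call takes 0.05 s, during which the arm holds its last target. There are 200 camera calls.

### The job

Get this batch ready for measuring: clear the cotton roll off the lift table's deck into the steel bowl, and stand every bearing housing that is on the bench upright and flat inside the deck's rim while the deck is down. Then slide the wedge under the deck's roller edge until the deck's pointer is level with the brass mark, and leave it there. Last, take the hand scanner, hold it steady, level and square about 8 cm in front of the middle of the label on the card stand for three seconds and lay it back the right way up on its rubber pad; leave the beaker where it is and do not shift the brass mark.

Things in the scene. Friction and masses are not known exactly. Their poses are not given: they have to be found in the camera images.
- station: Lift table, fixed to the bench: dark steel frame 174 (x) x 326 (y) mm, with four 12 mm guide posts at x = +-74, y = +-110 mm (tops at z = 78 mm) on which an aluminium tray, the deck, slides straight up and down. Origin at bench level under the deck's middle; y runs along the deck. The wedge goes in under the deck's -y end, moving to +y; the way in is bare bench, 116 mm wide.
- roller (a point): Middle of the lowest line of the steel roller edge (radius 7 mm, lying along the station's x) under the deck's -y end, 130 mm from the station's origin and 10 mm inside the deck's end; 18 mm above the bench when the deck is down. It rises with the deck.
- deck_floor (a point): Centre of the deck's floor, axes as the station's; 34 mm above the bench when down. The deck is a tray, outside 116 (x) x 280 (y) mm, inside 110 x 274 mm, rim 8 mm above the floor, 0.22 kg; it lifts at most 30 mm and sinks by its weight. Four housings fit side by side, their length along x, at y = -98, -33, +33, +98 mm.
- pointer (a point): Tip of the small dark pointer on the deck's +y end, 30 mm above the bench when the deck is down; it rises with the deck.
- mark (a point): Height mark: the flat brass index, 2 mm thick, at the lower edge of the 20 mm brass collar on the 10 mm post (top at z = 105 mm) beside the pointer, 172 mm from the station's origin at its +y end. It is set 9 to 17 mm above the pointer's lowest place, differently each time. Level means pointer and mark at the same height.
- wedge: Loose steel wedge, 0.4 kg, 50 mm wide, flat on the bench. Own +x points to the thin end; origin on the underside. Ramp: 39 mm high at x = +15, falling to 6 mm at x = +125 mm. Block 39 mm high at x = -21 to +15, with an upright grip tab on it, same length, 26 mm wide (y), z = 39 to 80 mm. Pushing in takes up to about 15 N; friction holds it where it is left.
- wedge_tip (a point): Middle of the wedge's thin end, on its underside (x = +125 mm from its origin). It first meets the roller edge when the tip is about 40 mm past roller; each further 10 mm lifts the deck 3 mm.
- housing_a: Grey pillow-block bearing housing, 0.1 kg, absent in some starts: foot 80 (x) x 40 (y) x 12 mm, on it an upright round-topped body 52 mm long and 28 mm thick (y = -14 to +14 mm), top at 56 mm. Origin at the centre of its underside, z up. Grip it across the 28 mm thickness.
- housing_b: Grey pillow-block bearing housing, 0.1 kg, absent in some starts: foot 80 (x) x 40 (y) x 12 mm, on it an upright round-topped body 52 mm long and 28 mm thick (y = -14 to +14 mm), top at 56 mm. Origin at the centre of its underside, z up. Grip it across the 28 mm thickness.
- housing_c: Grey pillow-block bearing housing, 0.1 kg, absent in some starts: foot 80 (x) x 40 (y) x 12 mm, on it an upright round-topped body 52 mm long and 28 mm thick (y = -14 to +14 mm), top at 56 mm. Origin at the centre of its underside, z up. Grip it across the 28 mm thickness.
- housing_d: Grey pillow-block bearing housing, 0.1 kg, absent in some starts: foot 80 (x) x 40 (y) x 12 mm, on it an upright round-topped body 52 mm long and 28 mm thick (y = -14 to +14 mm), top at 56 mm. Origin at the centre of its underside, z up. Grip it across the 28 mm thickness.
- scanner: Hand scanner, 0.14 kg, 133 mm long: grey handle 36 mm wide (y), 34 mm high, from x = -65 to +35 mm, and a black head 46 mm wide, 40 mm high to x = +68 mm. Origin on its flat underside, z up; it looks along its own +x.
- window (a point): Middle of the scanner's window, at its front end (x = +69 mm, 20 mm above its underside).
- pad: Fixed thick black rubber pad, 190 (x) x 100 (y) x 20 mm, on which the scanner lies. Origin at the centre of its underside, on the bench.
- card_stand: Fixed card stand: white upright plate 90 mm wide, 155 mm high, on a dark foot (which reaches 20 mm in front of the plate). Its front looks along its own -x. Origin at bench level under the plate's front face.
- label (a point): Middle of the label with dark bars (78 x 58 mm) on the stand's front face, 110 mm above the bench; axes as the stand's, so the label looks along -x. It is read by a window straight in front of it.
- cotton_roll: White cotton roll, a firm ring 63 mm across, 35 mm high, 0.08 kg, left standing on the deck's floor. Origin at the centre of its underside.
- steel_bowl: Loose steel bowl, 158 mm across the rim, 63 mm high; inside it is flat over about 80 mm at the bottom, 2 mm thick, and about 100 mm wide 13 mm up. Origin at the centre of its underside.
- beaker: Clear beaker, 74 mm across, 87 mm high, a bystander. Origin at its underside.

How it is judged:
By the outcome, as a careful person would: the job done as asked, in the order asked, and still so for the second after the job is handed in, with the robot touching nothing.
Of housing_a, housing_b, housing_c, housing_d only 2 to 4 are there at a start; the rules pass over those that are not, and their reading is None.
At some moment in a run one of housing_a, housing_b, housing_c, housing_d may be knocked a few centimetres aside while the robot is not near it.
It also fails if it takes over 210 s, if anything falls off the work surface, if the arm or the gripper's body presses on something with over 40 N, if the wrist force passes 120 N, or if a joint passes its speed limit or range.

## Working session

There is one attempt and no reset: what is moved stays moved. The work goes in short steps, each a Python script; the robot and the scene stay as the last script left them, time stands still between calls to the robot, and variables do not carry over. Pictures are saved under pics/ and viewed, about 12 in all and at most 16, crops included, and the job is handed in when it is done.

```bash
ls; mkdir -p pics; python3 - <<'E'
from workcell import *
import cv2,numpy as np
for n in("top","side"):
    c=camera(n); cv2.imwrite(f"pics/{n}0.png",c["image"]); np.savez(f"{n}0.npz",**c)
    print(n,c["fx"],c["fy"],c["cx"],c["cy"],[k for k in c]); print(np.round(c["cam_to_world"],3)); print((c["range_z"]>0).mean())
s=read_state(); print(s["time"],s["eef_pos"],s["tool_rot"],s["finger_gap"],grip_point_offset)
E
```

```text
pics
top 500.20151210433113 500.20151210433113 312.0533928754142 227.89625412402032 ['image', 'range_z', 'fx', 'fy', 'cx', 'cy', 'cam_to_world']
[[ 7.000000e-03  9.820000e-01 -1.900000e-01  3.057500e+02]
 [-1.000000e+00  6.000000e-03 -6.000000e-03  3.562300e+01]
 [-5.000000e-03  1.900000e-01  9.820000e-01  1.254349e+03]
 [ 0.000000e+00  0.000000e+00  0.000000e+00  1.000000e+00]]
0.9961100260416667
side 477.8100672841747 477.8100672841747 319.07340145310366 236.01837009056536 ['image', 'range_z', 'fx', 'fy', 'cx', 'cy', 'cam_to_world']
[[-9.96000e-01  5.10000e-02 -7.50000e-02  4.18695e+02]
 [-9.00000e-02 -4.95000e-01  8.64000e-01  1.32602e+03]
 [ 7.00000e-03  8.68000e-01  4.97000e-01  8.29184e+02]
 [ 0.00000e+00  0.00000e+00  0.00000e+00  1.00000e+00]]
0.88220703125
0.1 [164.15124592 602.76737416 230.79982706] [[ 2.62717021e-01  9.64872916e-01 -1.49811407e-04]
 [ 9.64872426e-01 -2.62717040e-01 -9.79078685e-04]
 [-9.84044515e-04  1.12671740e-04 -9.99999509e-01]] 85.35925638324746 -18.700000000000003
```

View pics/top0.png

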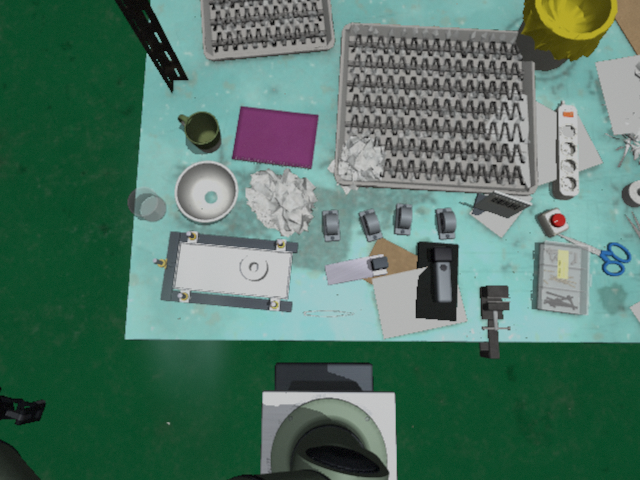

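View pics/side0.png

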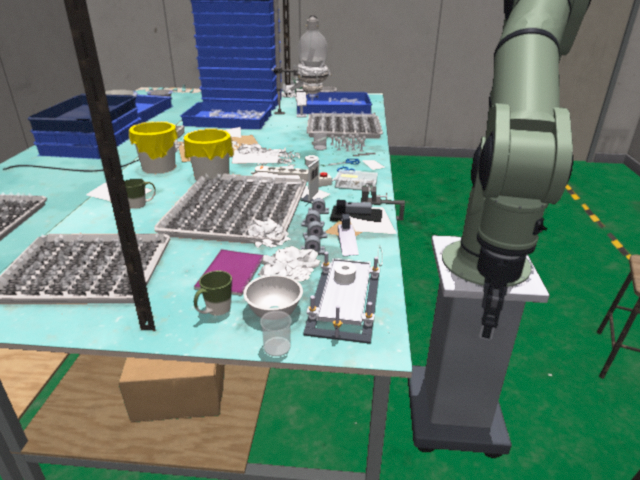

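```bash
cat > h.py <<'E'
import numpy as np,cv2
from workcell import *
def xyz(c):
    Z=c["range_z"].astype(float); v,u=np.mgrid[:480,:640]
    P=np.stack([(u-c["cx"])/c["fx"]*Z,-(v-c["cy"])/c["fy"]*Z,-Z],-1)
    T=np.array(c["cam_to_world"]); W=P@T[:3,:3].T+T[:3,3]; W[Z<=0]=np.nan; return W
def ray(c,u,v,z):
    "pixel ray hit on plane height z"
    T=np.array(c["cam_to_world"]); d=T[:3,:3]@[(u-c["cx"])/c["fx"],-(v-c["cy"])/c["fy"],-1]
    return T[:3,3]+d*(z-T[2,3])/d[2]
def proj(c,p):
    T=np.array(c["cam_to_world"]); q=T[:3,:3].T@(np.asarray(p,float)-T[:3,3])
    return c["cx"]+c["fx"]*q[0]/-q[2], c["cy"]-c["fy"]*q[1]/-q[2]
def snap(n,tag,box=None,s=1,annot=()):
    c=camera(n); im=c["image"].copy(); save(im,tag,box,s); return c
def save(im,tag,box=None,s=1):
    if box: im=im[box[1]:box[3],box[0]:box[2]]
    cv2.imwrite(f"pics/{tag}.png",cv2.resize(im,None,fx=s,fy=s,interpolation=cv2.INTER_CUBIC))
def down(yaw):
    "tool pointing down, jaw axis at yaw in world"
    c,s=np.cos(yaw),np.sin(yaw); return np.array([[c,s,0],[s,-c,0],[0,0,-1.]])
E
python3 - <<'E'
from h import *
for n in("top","side"):
    c=dict(np.load(n+"0.npz")); W=xyz(c); z=W[...,2]
    if n=="top":
        save(c["image"],"topc",(125,165,525,330),2)
    else: save(c["image"],"sidec",(200,140,420,350),2.8)
    # bench flatness
    m=(abs(z)<12)&(W[...,0]>350)&(W[...,0]<800)&(W[...,1]>-300)&(W[...,1]<500)
    A=np.c_[W[m][:,:2],np.ones(m.sum())]; print(n,"bench median",np.median(z[m]),z[m].std(),np.linalg.lstsq(A,z[m],rcond=None)[0])
    m=((z>8)&(z<200)&(W[...,0]>330)&(W[...,0]<760)&(W[...,1]>-420)&(W[...,1]<480)).astype(np.uint8)
    k,l,st,ce=cv2.connectedComponentsWithStats(m,connectivity=4)
    for i in range(1,k):
        if st[i,4]>40:
            p=W[l==i]; r=cv2.minAreaRect(p[:,:2].astype(np.float32))
            print(st[i],np.round(p.mean(0)),np.round(r[0]),np.round(r[1]),round(r[2],1),"zmax",round(np.percentile(p[:,2],98),1))
E
```

```text
top bench median 2.76832902140427 3.8173319982255327 [ 1.66663717e-03 -1.28966811e-03  2.66911932e+00]
[186 135  33  17 254] [747. 307.  68.] [748. 315.] [23. 74.] 0.6 zmax 102.1
[ 328  142  190   91 7498] [ 687. -234.   35.] [ 650. -208.] [424. 221.] 89.8 zmax 131.4
[ 232  147   83   21 1165] [738. 137.  12.] [734. 146.] [213.  53.] 89.7 zmax 17.0
[ 175  160   64   62 1912] [643. 316.  38.] [630. 304.] [159. 157.] 17.9 zmax 65.6
[ 246  168   72   69 3508] [611. 119.  42.] [613. 125.] [191. 166.] 70.1 zmax 65.1
[130 186  37  36 616] [597. 445.  52.] [596. 448.] [65. 74.] 90.0 zmax 88.6
[395 203  18  32 481] [ 568. -185.   33.] [ 572. -189.] [41. 81.] 85.5 zmax 58.5
[436 207  22  32 522] [ 558. -292.   33.] [ 562. -299.] [80. 48.] 4.1 zmax 57.7
[359 208  24  34 481] [ 553. -104.   32.] [ 557. -105.] [80. 41.] 16.1 zmax 58.2
[323 209  18  32 479] [550.  -5.  32.] [555.  -6.] [81. 40.] 4.6 zmax 58.3
[ 153  231  145   81 8275] [436. 247.  32.] [438. 255.] [339. 177.] 85.4 zmax 71.9
[ 326  241  141   75 6348] [ 413. -196.   28.] [ 422. -163.] [184. 341.] 0.4 zmax 78.2
[480 285  29  32 769] [ 368. -392.   46.] [ 366. -396.] [48. 73.] 89.8 zmax 66.2
side bench median 1.9803857899390778 4.030570416822826 [-4.77860016e-04 -4.50559257e-03  4.26459021e+00]
[ 233  162   97  192 5569] [618. 150.  41.] [639.  28.] [900. 241.] 87.3 zmax 97.9
[ 252  185   54   61 1796] [ 700. -180.   36.] [ 692. -208.] [424. 136.] 89.8 zmax 57.1
[ 330  186   51   68 1940] [ 415. -206.   31.] [ 423. -207.] [427. 183.] 89.3 zmax 74.1
[ 303  252   78   91 4394] [438. 269.  33.] [436. 215.] [419. 176.] 85.2 zmax 75.4
[220 273  13  40 303] [750. 330.  64.] [749. 316.] [77. 22.] 90.0 zmax 98.8
```

View pics/topc.png

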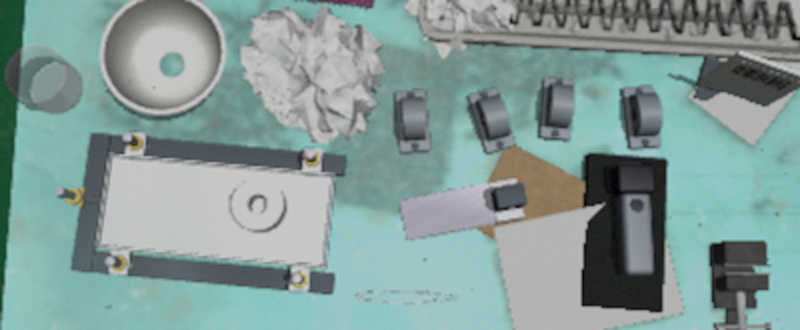

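View pics/sidec.png

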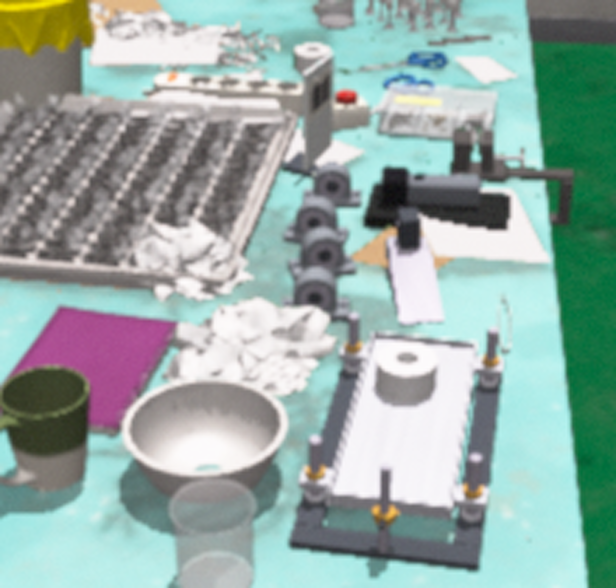

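```bash
cat >> h.py <<'E'
def rect(p):
    r=cv2.minAreaRect(np.asarray(p)[:,:2].astype(np.float32)); (w,h),a=r[1],r[2]
    if w<h: w,h,a=h,w,a+90
    return np.array(r[0]),(w,h),(a+90)%180-90   # centre, sizes, long axis angle deg
def comps(mask,minpx=15):
    k,l,st,_=cv2.connectedComponentsWithStats(mask.astype(np.uint8),connectivity=4)
    return [l==i for i in range(1,k) if st[i,4]>=minpx]
def housings(c,ymin=-400,ymax=60):
    "body centres (x,y,long-axis deg) of the housings on the bench, from the top camera"
    W=xyz(c); z=W[...,2]-2.8
    R=(W[...,0]>480)&(W[...,0]<670)&(W[...,1]>ymin)&(W[...,1]<ymax)
    out=[]
    hsv=cv2.cvtColor(c["image"],cv2.COLOR_BGR2HSV)
    for m in comps(R&(z>6)&(hsv[...,1]<90),250):
        p=W[m]
        lo=p[(p[:,2]-2.8<62)]
        q=lo[lo[:,2]-2.8>20]
        if len(q)<40: continue
        a=rect(lo); b=rect(q); out.append((a,b,len(q)))
    return out
E
python3 - <<'E'
from h import *
c=dict(np.load("top0.npz")); s=dict(np.load("side0.npz")); W=xyz(c); V=xyz(s)
pr=lambda n,r:print(n,np.round(r[0],1),np.round(r[1],1),round(r[2],2))
for a,b,n in housings(c): pr("H foot",a); pr("  body",b)
hsv=cv2.cvtColor(c["image"],cv2.COLOR_BGR2HSV); X,Y,z=W[...,0],W[...,1],W[...,2]-2.8
# deck: bright low-sat
m=(hsv[...,2]>150)&(hsv[...,1]<40)&(X>350)&(X<540)&(Y>80)&(Y<420)
m=max(comps(m),key=lambda q:q.sum()); v,u=np.nonzero(m)
pr("deck z42",rect([ray(c,a+.0,b+.0,42) for a,b in zip(u,v)]))
m=(hsv[...,2]<110)&(hsv[...,1]<120)&(X>350)&(X<540)&(Y>60)&(Y<440)&(z<35); pr("frame",rect(W[max(comps(m),key=lambda q:q.sum())])); print("frame z",np.median(z[m]))
m=(z>36)&(z<200)&(X>380)&(X<500)&(Y>70)&(Y<400)
for q in comps(m,3): print("hi",np.round(np.nanmean(W[q],0)),q.sum(),np.round(np.nanmax(z[q]),0),np.round(rect(W[q])[1]))
m=(z>60)&(X>400)&(X<500)&(Y>150)&(Y<260)
for q in comps(m,20): pr("roll",rect(W[q]));print(z[q].max())
m=(z>50)&(X>540)&(X<740)&(Y>210)&(Y<400); pr("bowl",rect(W[max(comps(m),key=lambda q:q.sum())]))
m=(z>50)&(X>400)&(X<540)&(Y>-170)&(Y<-60)
for q in comps(m,10): pr("tab",rect(W[q]));print(np.median(z[q]))
m=(z>3.5)&(z<60)&(X>400)&(X<540)&(Y>-150)&(Y<40)&(hsv[...,0]>110)&(hsv[...,0]<150)&(hsv[...,1]>15)
for q in comps(m,60): pr("ramp",rect(W[q]))
print("hsv ramp",hsv[270,345],"pad",hsv[310,430],"handle",hsv[285,437])
m=(z>34)&(X>330)&(X<560)&(Y>-300)&(Y<-180)
for q in comps(m,30): pr("scanner",rect(W[q])); print(np.median(z[q]))
m=(z>60)&(X>330)&(X<560)&(Y>-300)&(Y<-180)
m=(hsv[...,2]<60)&(X>330)&(X<560)&(Y>-320)&(Y<-180); pr("pad",rect(W[max(comps(m),key=lambda q:q.sum())]))
for nm,A in(("top",W),("side",V)):
    m=(A[...,2]>50)&(A[...,2]<170)&(A[...,0]>520)&(A[...,0]<680)&(A[...,1]>-500)&(A[...,1]<-350)
    for q in comps(m,20): pr(nm+" card",rect(A[q])); print(np.round(np.nanmean(A[q],0)),q.sum(),A[q][:,2].max())
E
```

```text
H foot [ 649.6 -216.1] [397.2 109.9] 77.53
  body [ 649.8 -210. ] [388.2  71.2] 83.96
H foot [602.9  44.7] [133.  28.] 0.54
  body [602.   47.2] [127.3  22.8] 0.57
H foot [ 572.3 -187.9] [80.5 40.2] -6.6
  body [ 572.1 -188.4] [51.7 28.7] -6.69
H foot [ 562.3 -299.3] [80.3 48.1] 4.14
  body [ 561.1 -295.1] [51.3 30. ] 3.82
H foot [ 556.8 -105.1] [80.4 39.6] 17.4
  body [ 556.9 -105.4] [53.3 28.9] 17.22
H foot [554.8  -5.6] [79.6 40.1] 3.96
  body [554.   -5.4] [50.8 28.4] 5.5
H foot [ 496.6 -272. ] [100.9  33.6] 89.65
  body [ 494.3 -265.9] [85.7 29.9] 87.35
deck z42 [435.1 234. ] [278.1 175.2] 85.23
frame [447.9 385.8] [172.6  53.6] -7.47
frame z 7.402435106912162
hi [496. 118.  58.] 28 78.0 [15.  9.]
hi [494. 368.  42.] 7 42.0 [7. 2.]
hi [496. 269.  42.] 50 44.0 [92.  4.]
hi [492. 216.  42.] 4 41.0 [7. 0.]
hi [489. 186.  42.] 22 43.0 [37.  3.]
hi [447. 372.  42.] 45 44.0 [74.  4.]
hi [482. 119.  42.] 45 46.0 [66. 13.]
hi [440. 179.  67.] 534 72.0 [62. 61.]
hi [451. 398.  50.] 25 56.0 [22.  4.]
hi [448.  95.  42.] 14 43.0 [25.  3.]
hi [457. 258.  39.] 3 36.0 [5. 0.]
hi [406.  98.  42.] 27 43.0 [51.  3.]
hi [390. 344.  42.] 45 43.0 [74.  9.]
hi [383. 353.  40.] 6 40.0 [9. 3.]
hi [385. 293.  42.] 5 40.0 [5. 2.]
hi [382. 265.  42.] 22 43.0 [46.  3.]
roll [441.  181.4] [60.5 60.3] 89.2
72.26546317111975
bowl [628.9 304. ] [157.3 156.1] 12.08
tab [ 451.  -119.4] [36.4 28.2] -80.47
76.33979797505772
ramp [438.4 -49.1] [112.6  48.2] -80.36
hsv ramp [125  18 171] pad [70 22 35] handle [100  28  81]
scanner [ 553.5 -190.4] [20.2 12.8] 89.28
45.05259677010436
scanner [ 547.7 -290.5] [25.2 18.7] 3.38
47.38480529810745
scanner [ 429. -275.] [134.7  47. ] 2.74
51.68104394336474
pad [ 418.5 -265.6] [182.7  98. ] -4.11
top card [ 592.3 -411.6] [90.4  9.8] 69.23
[ 591. -410.  112.] 699 162.72830366510584
side card [ 592.2 -409.9] [106.3  15.2] 68.56
[ 594. -405.  106.] 283 159.5303905398747
```

```bash
python3 - <<'E'
from h import *
c=dict(np.load("top0.npz")); s=dict(np.load("side0.npz"))
pr=lambda n,r:print(n,np.round(r[0],1),np.round(r[1],1),round(r[2],2))
for nm,cc in(("top",c),("side",s)):
    W=xyz(cc); X,Y,z=W[...,0],W[...,1],W[...,2]-(2.8 if nm=="top" else 2)
    hsv=cv2.cvtColor(cc["image"],cv2.COLOR_BGR2HSV)
    m=(z>29)&(z<46)&(X>370)&(X<505)&(Y>85)&(Y<390)&(hsv[...,1]<40)&(hsv[...,2]>140)
    m=max(comps(m),key=lambda q:q.sum()); pr(nm+" deck",rect(W[m])); print("floor z",np.median(z[m]))
    m=(z>4)&(z<28)&(X>330)&(X<550)&(Y>60)&(Y<430)&(hsv[...,2]<120)&(hsv[...,1]<140)
    pr(nm+" frame",rect(np.vstack([W[q] for q in comps(m,60)])))
    # brass
    b=(hsv[...,0]>12)&(hsv[...,0]<32)&(hsv[...,1]>110)&(X>350)&(X<540)&(Y>60)&(Y<450)
    for q in comps(b,3): v,u=np.nonzero(q); print(nm,"brass px",u.min(),u.max(),v.min(),v.max(),q.sum(),"xyz",np.round(np.nanmedian(W[q],0)-[0,0,2.8 if nm=="top" else 2],1),"z",np.round(z[q].min(),1),np.round(z[q].max(),1))
    if nm=="side":
        save(cc["image"],"mark0",(305,280,370,345),9)
E
```

```text
top deck [434.2 234.5] [283.2 132.9] 87.88
floor z 32.13906111545084
top frame [437.6 248. ] [325.4 174.1] 85.14
top brass px 190 195 234 239 16 xyz [514.5 333.4  40.3] z 33.4 54.9
top brass px 278 283 242 247 13 xyz [495.2 118.3  37.6] z 33.5 48.2
top brass px 159 165 260 266 16 xyz [446.6 401.7  53.4] z 48.2 57.8
top brass px 185 186 294 298 7 xyz [371.3 345.3  39.2] z 35.8 48.0
top brass px 277 277 303 305 3 xyz [354.  125.8  36.2] z 36.2 36.9
side deck [436.4 233.1] [291.6 132.8] 88.98
floor z 32.25980863630326
side frame [441.  267.2] [294.4 170.8] 85.19
side brass px 324 328 263 264 6 xyz [500.2 122.   40.3] z 37.9 42.6
side brass px 373 376 268 269 5 xyz [354.9 134.8  38.6] z 37.5 43.3
side brass px 310 315 307 310 13 xyz [521.1 343.6  40.3] z 37.2 49.8
side brass px 366 371 313 317 14 xyz [373.8 355.1  40.1] z 36.2 44.7
side brass px 333 341 321 326 35 xyz [451.8 408.6  52.2] z 27.2 60.0
```

View pics/mark0.png

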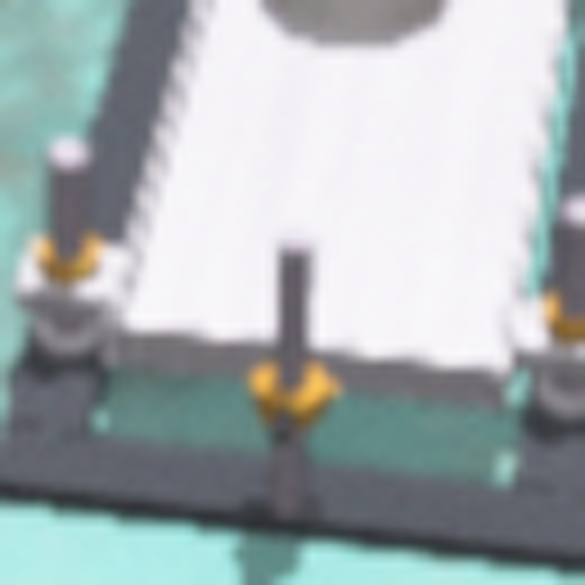

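```bash
python3 - <<'E'
from h import *
s=dict(np.load("side0.npz")); im=s["image"].astype(int); W=xyz(s)
print("R-B cols 331..344"); 
for r in range(317,331): print(r,(im[r,331:345,2]-im[r,331:345,0]).tolist())
print("gray post top"); 
for r in range(303,312): print(r,im[r,333:344,1].tolist())
print("z"); 
for r in range(317,331): print(r,np.round(W[r,331:345,2]-2.2,0).tolist())
print("y"); 
for r in range(317,331): print(r,np.round(W[r,331:345,1],0).tolist())
u=np.array([.0847,.9964]);o=np.array([435.4,233.9]);p=o+172*u
for z in(105,60,55,50,45,40,39,35,30): 
  print(z,"axis",np.round(proj(s,[*p,z+2.2]),2),"front+10",np.round(proj(s,[*(p+10*u),z+2.2]),2),"back",np.round(proj(s,[*(p-10*u),z+2.2]),2))
E
```

```text
R-B cols 331..344
317 [-2, -2, -4, -4, -4, -3, -4, -3, -3, -2, -3, -3, -2, -2]
318 [-2, -3, -1, -1, -1, -2, -1, -3, -3, -2, -3, -4, -4, -2]
319 [-4, -3, 1, 7, 4, -3, -2, -1, 6, 2, -4, -3, -1, -1]
320 [-1, 4, 33, 63, 54, 7, -2, 16, 56, 55, 9, -3, -2, -1]
321 [-3, 28, 98, 132, 95, 13, 2, 32, 110, 118, 50, 9, 0, -1]
322 [-15, 33, 127, 152, 98, 22, 9, 54, 132, 147, 110, 54, 5, -2]
323 [-30, 2, 87, 133, 100, 61, 58, 111, 151, 151, 114, 56, -6, -15]
324 [-34, -20, 26, 89, 92, 86, 102, 139, 148, 114, 43, -3, -28, -31]
325 [-33, -27, 5, 61, 63, 51, 79, 106, 96, 53, -3, -32, -35, -37]
326 [-31, -32, -11, 32, 29, 3, 28, 64, 55, 14, -22, -38, -36, -38]
327 [-31, -34, -25, -5, 6, -4, 12, 27, 8, -22, -35, -39, -36, -39]
328 [-28, -30, -28, -24, -12, -3, 3, -2, -25, -36, -40, -40, -38, -36]
329 [-25, -25, -26, -25, -11, -2, -2, -11, -26, -36, -40, -38, -38, -38]
330 [-17, -20, -18, -17, -7, -4, -3, -10, -22, -33, -35, -36, -36, -37]
gray post top
303 [242, 241, 242, 243, 245, 245, 245, 244, 244, 243, 244]
304 [242, 242, 242, 243, 243, 243, 244, 244, 244, 243, 245]
305 [242, 242, 241, 237, 235, 237
[... 2991 characters left out ...]
376.0, 410.0, 409.0, 411.0, 371.0, 369.0, 368.0, 367.0, 369.0, 365.0]
105 axis [338.55 305.86] front+10 [337.97 308.42] back [339.12 303.35]
60 axis [338.05 320.35] front+10 [337.48 322.96] back [338.62 317.78]
55 axis [338.   321.93] front+10 [337.43 324.54] back [338.56 319.35]
50 axis [337.94 323.5 ] front+10 [337.37 326.12] back [338.51 320.91]
45 axis [337.89 325.06] front+10 [337.32 327.69] back [338.45 322.47]
40 axis [337.84 326.61] front+10 [337.27 329.25] back [338.4  324.02]
39 axis [337.83 326.93] front+10 [337.26 329.56] back [338.39 324.33]
35 axis [337.78 328.16] front+10 [337.22 330.8 ] back [338.35 325.56]
30 axis [337.73 329.71] front+10 [337.16 332.35] back [338.29 327.1 ]
```

```bash
python3 - <<'E'
from h import *
L=[camera("side") for _ in range(10)]
a=np.mean([c["image"].astype(float) for c in L],0); np.save("avg0.npy",a)
D=np.stack([np.where(c["range_z"]>0,c["range_z"],np.nan) for c in L]); c=dict(L[0]); c["range_z"]=np.nan_to_num(np.nanmedian(D,0)); W=xyz(c); np.savez("sideavg.npz",**c)
print("noise im",np.std([l["image"] for l in L],0).mean(),"depth",np.nanstd(D,0)[300:330,330:345].mean())
print("z-2.2")
for r in range(315,334): print(r,np.round(W[r,330:346,2]-2.2,0).astype(int).tolist())
print("y")
for r in range(315,334): print(r,np.round(W[r,330:346,1],0).astype(int).tolist())
save(np.clip(a,0,255).astype(np.uint8),"mark1",(322,302,354,336),17)
E
```

```text
noise im 1.360419012910681 depth 2.2105513
z-2.2
315 [33, 32, 32, 32, 33, 32, 79, 80, 80, 79, 32, 32, 31, 32, 31, 32]
316 [32, 32, 31, 31, 31, 31, 74, 78, 76, 76, 33, 31, 32, 31, 32, 32]
317 [40, 40, 39, 33, 32, 32, 73, 74, 73, 72, 31, 31, 31, 32, 32, 32]
318 [36, 38, 38, 38, 39, 39, 70, 72, 70, 69, 39, 32, 31, 32, 31, 31]
319 [34, 34, 35, 36, 35, 36, 67, 68, 68, 66, 39, 39, 38, 39, 40, 39]
320 [30, 31, 32, 32, 33, 33, 64, 64, 64, 63, 34, 35, 36, 36, 37, 37]
321 [26, 28, 28, 29, 29, 53, 60, 62, 62, 59, 53, 32, 31, 33, 34, 33]
322 [24, 23, 26, 45, 53, 53, 57, 58, 58, 57, 53, 52, 29, 29, 29, 30]
323 [0, -1, -2, 43, 53, 52, 54, 54, 56, 52, 53, 54, 45, 26, 26, 27]
324 [0, 0, -1, -1, 53, 52, 53, 53, 54, 53, 54, 51, 45, 1, -1, -1]
325 [-1, -2, -1, 0, 50, 52, 51, 52, 52, 53, 51, 47, 0, -1, 0, -1]
326 [-1, 0, 0, -2, 44, 48, 51, 51, 49, 49, 48, -1, -2, 0, 0, -1]
327 [-2, 0, -2, 0, -1, 44, 52, 52, 46, 45, 43, 0, -1, -1, 0, 0]
328 [-1, -1, 0, -1, -1, 49, 50, 51, 38, 36, -3, 0, -1, -1, 0, 1]
329 [-3, 0, 0, -1, -1, 0, 47, 48, 35, 32, -1, -1, -1, 0, 0, -1]
330 [7, 0, -1, 0, 0, 0, 32, 33, 33, 0, -1
[... 1224 characters left out ...]
, 361, 359, 361, 360, 412, 421, 421, 414, 412, 410, 359, 357, 358, 358, 358]
328 [365, 365, 366, 364, 364, 422, 423, 423, 408, 406, 360, 363, 362, 362, 362, 363]
329 [367, 370, 369, 368, 368, 368, 423, 423, 408, 405, 366, 366, 365, 366, 366, 365]
330 [382, 373, 372, 373, 373, 372, 409, 410, 409, 372, 370, 371, 370, 369, 370, 369]
331 [386, 387, 385, 386, 385, 404, 409, 409, 410, 375, 375, 373, 373, 373, 374, 374]
332 [391, 391, 390, 389, 389, 405, 409, 410, 407, 389, 387, 389, 388, 387, 386, 387]
333 [393, 394, 393, 393, 393, 406, 410, 410, 408, 390, 392, 393, 390, 390, 391, 390]<stdin>:4: RuntimeWarning: All-NaN slice encountered
  var = nanvar(a, axis=axis, dtype=dtype, out=out, ddof=ddof,
```

View pics/mark1.png

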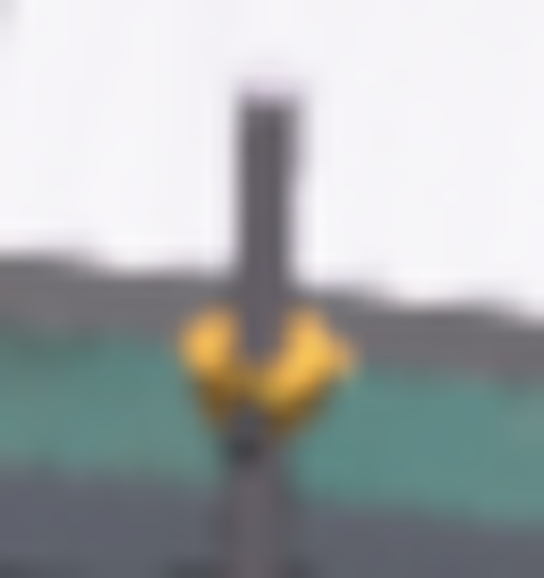

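```bash
cat >> h.py <<'E'
O=np.array([435.4,233.9]); U=np.array([.0847,.9964]); E=np.array([.9964,-.0847]); YAW=np.arctan2(U[1],U[0])
def st(x,y): return O+x*E+y*U
def go(p,yaw):
    "joint move, picking the half turn that needs the least joint motion"
    q0=np.array(read_state()["qpos"]); best=None
    for k in(-1,0,1):
        q=inverse_kinematics(list(p),down(yaw+k*np.pi))
        if q is not None:
            d=abs(np.array(q)-q0).max()
            if best is None or d<best[0]: best=(d,yaw+k*np.pi)
    movep(list(p),down(best[1])); return best[1]
def info(t=""):
    s=read_state(); print(t,"t",round(s["time"],1),"pos",np.round(s["eef_pos"],1),"F",np.round(s["ft_force"],1),"gap",round(s["finger_gap"],1))
E
python3 - <<'E'
from h import *
y=go([441,181,150],YAW); info("above")
movel([441,181,42],guard=8); info("down"); clamp(); info("clamped")
movel([441,181,170]); info("up")
movep([629,304,170],down(y)); movel([629,304,26],guard=8); info("in bowl"); open_gripper(); movel([629,304,170]); info("out")
E
```

```text
above t 2.5 pos [440.9 181.9 150.1] F [-0.2 -0.2 -0.3] gap 85.5
down t 3.3 pos [441.3 181.2  42.6] F [ 0.4 -0.3 -0.3] gap 85.3
clamped t 3.7 pos [441.5 181.2  43.2] F [-4.8 -1.8 20.8] gap 60.6
up t 4.7 pos [440.6 180.9 169.4] F [-0.6 -0.1 -1.2] gap 60.6
in bowl t 6.7 pos [629.6 304.2  27.1] F [-0.4  0.4 -0.9] gap 60.4
out t 8.2 pos [628.5 303.8 169. ] F [ 1.1 -0.7 -0.9] gap 85.4
```

```bash
python3 - <<'E'
from h import *
go([480,300,250],YAW)
c=camera("top"); save(c["image"],"t1",(125,165,525,330),2)
for a,b,n in housings(c):
    if 35<b[1][0]<70 and 20<b[1][1]<40: print(np.round(a[0],1),np.round(a[1],1),round(a[2],1),"|",np.round(b[0],1),np.round(b[1],1),round(b[2],1))
E
```

```text
[ 572.  -188.2] [80.3 39.6] -6.4 | [ 572.3 -188.4] [51.8 29.4] -5.3
[ 561.5 -294.3] [79.7 40.9] 6.0 | [ 561.3 -295.4] [52.1 29.7] 3.6
[ 556.9 -107.6] [78.9 44.5] 16.1 | [ 556.8 -105.2] [52.7 29.2] 18.0
[554.8  -5.8] [80.1 40.4] 6.0 | [554.   -5.3] [52.2 28.6] 5.7
```

View pics/t1.png

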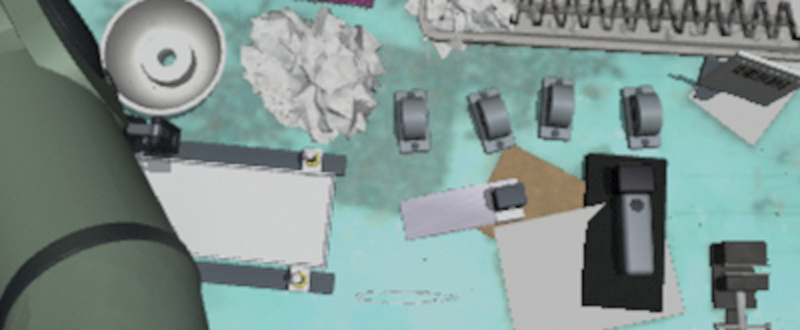

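```bash
cat >> h.py <<'E'
def find(prev=None):
    c=camera("top"); L=[(b[0][0],b[0][1],b[2]) for a,b,n in housings(c) if 42<b[1][0]<62 and 23<b[1][1]<36 and 300<0+len(b)*1000]
    return sorted(L,key=lambda h:-h[1]),c
def deliver(h,y,x=0):
    hx,hy,a=h; yaw=np.radians(a+90)
    go([hx,hy,130],yaw); 
    if movel([hx,hy,20],guard=8): info("EARLY CONTACT"); movel([hx,hy,130]); return False
    clamp(); info("clamped"); movel([hx,hy,150])
    if read_state()["finger_gap"]<24: info("MISSED"); open_gripper(); return False
    p=st(x,y); go([*p,150],YAW); movel([*p,75]); g=movel([*p,53],max_speed=40,guard=5); info(f"placed guard={g}")
    open_gripper(); movel([*p,170]); return True
E
python3 - <<'E'
from h import *
L,_=find(); print(np.round(L,1)); deliver(L[0],103); info()
L,c=find(); print(np.round(L,1)); save(c["image"],"t2",(125,165,525,330),2)
E
```

```text
[[ 554.2   -5.5    5.6]
 [ 556.5 -105.8   16.4]
 [ 572.1 -188.4   -5.4]
 [ 561.1 -294.8    4.1]]
clamped t 11.7 pos [554.4  -5.5  20.4] F [-1.8  1.2  8. ] gap 27.3
placed guard=True t 15.3 pos [443.9 336.6  54.3] F [-2.2 -1.  12.3] gap 27.4
 t 16.8 pos [443.8 336.3 169.3] F [0.2 0.5 0.1] gap 85.4
[[ 556.8 -105.2   17.7]
 [ 571.2 -188.3   -5.7]
 [ 561.4 -295.3    5.9]]
```

View pics/t2.png

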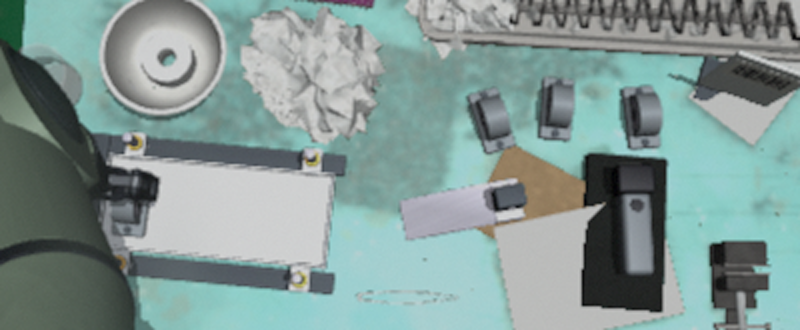

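```bash
python3 - <<'E'
from h import *
for y in(31,-41,-113):
    L,_=find(); print(np.round(L,1))
    if not L or not deliver(L[0],y): break
go([560,120,260],YAW+0.0); c=camera("side"); save(c["image"],"s3",(230,150,420,350),3)
c=camera("top"); np.savez("top3.npz",**c); save(c["image"],"t3",(125,165,525,330),2); info()
E
```

```text
[[ 556.5 -105.5   16.6]
 [ 572.3 -188.4   -5.5]
 [ 561.7 -294.9    4.6]]
clamped t 20.0 pos [ 556.7 -105.5   20.4] F [-1.2  0.8  6.6] gap 27.3
placed guard=True t 23.6 pos [437.9 264.8  54.4] F [-2.  -1.4 15. ] gap 27.3
[[ 571.3 -188.4   -4.8]
 [ 561.4 -294.9    7.3]]
clamped t 28.4 pos [ 571.6 -188.4   20.5] F [-1.9  0.6  6.2] gap 27.1
placed guard=True t 32.1 pos [431.8 193.1  54.3] F [-2.5 -1.1 14.8] gap 27.2
[[ 561.6 -295.2    4.2]]
clamped t 37.0 pos [ 561.8 -295.4   20.4] F [-0.8  0.5  6.1] gap 27.4
placed guard=True t 40.8 pos [425.8 121.4  54.2] F [-2.6 -0.8 14.1] gap 27.2
 t 43.1 pos [558.7 120.1 258.8] F [-0.8  0.1 -0.9] gap 85.1
```

View pics/t3.png

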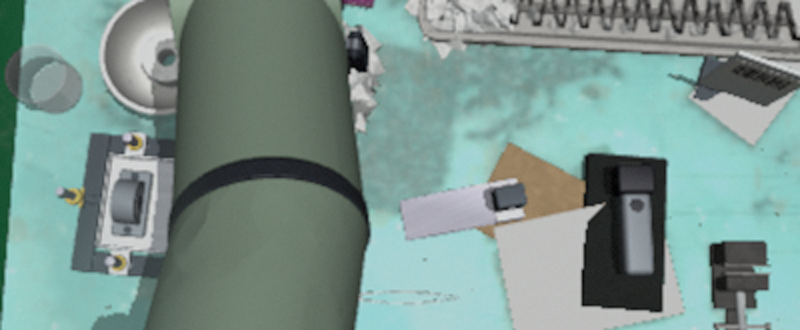

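View pics/s3.png

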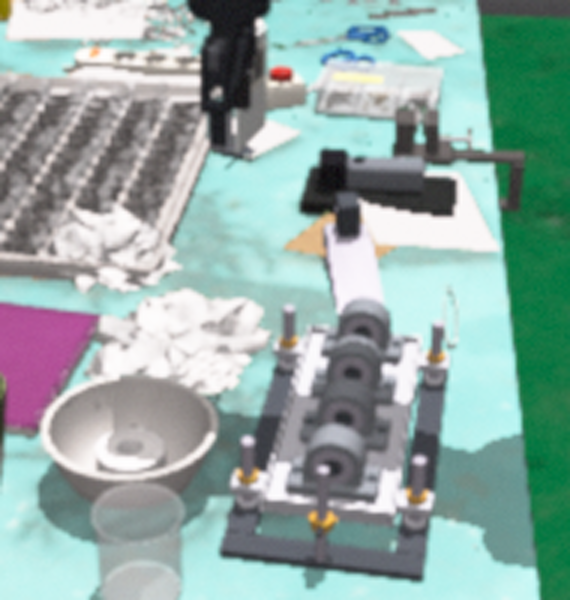

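```bash
python3 - <<'E'
from h import *
tab=np.array([451,-119.4]); d=np.array([-.167,.986]); jy=np.radians(9.6)
jt=np.arctan2(E[1],E[0])
y=go([*tab,130],jy); print("gate",movel([*tab,52],guard=8)); clamp(); info("clamped")
z0=read_state()["eef_pos"][2]
yt=y+(jt-jy); p=st(0,-278)
for yy in(-278,-167): print(inverse_kinematics([*st(0,yy),z0],down(yt)) is not None)
movel([*tab,z0+10],max_speed=60); info("lift")
movel([*p,z0+10],frame=down(yt),max_speed=100); info("turned")
print(movel([*p,z0],max_speed=20,guard=5)); info("down")
c=camera("top"); save(c["image"],"t4",(125,165,525,330),2)
E
```

```text
gate False
clamped t 45.5 pos [ 451.3 -119.3   52.3] F [-0.1  1.2  7.8] gap 25.1
True
True
lift t 45.8 pos [ 451.2 -119.3   62.7] F [ 0.2 -1.4 -2.7] gap 24.9
turned t 46.8 pos [412.1 -43.5  62.4] F [ 0.4  0.4 -3.9] gap 25.0
True
down t 47.3 pos [411.9 -43.2  52.3] F [-0.   0.5  7.9] gap 24.8
```

View pics/t4.png

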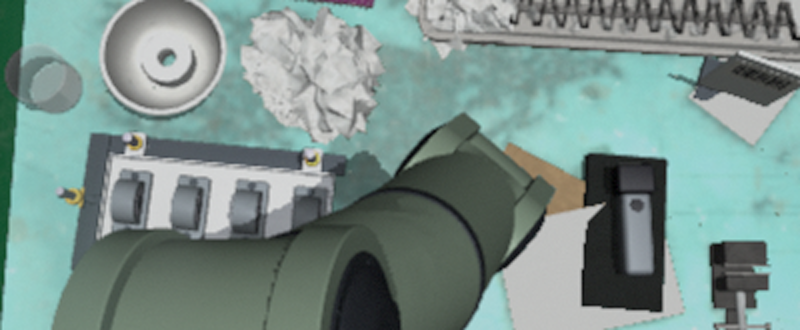

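```bash
cat >> h.py <<'E'
def savg(n=6):
    L=[camera("side") for _ in range(n)]; c=dict(L[0]); c["image"]=np.mean([l["image"].astype(float) for l in L],0)
    c["range_z"]=np.nan_to_num(np.median([l["range_z"] for l in L],0)); return c
def edge(im,cols,r0,r1):
    g=cv2.GaussianBlur(im[...,1].astype(float),(0,0),0.8); out=[]
    for u in cols:
        d=-np.diff(g[r0:r1,u]); i=int(np.argmax(d[1:-1]))+1; a,b,e=d[i-1:i+2]; out.append(r0+i+.5+.5*(a-e)/(a-2*b+e))
    return np.array(out)
def lift(c):
    "deck rise from the +y rim's outer top edge in the side view, against the first pictures"
    cols=[*range(318,330),*range(346,356)]
    b=edge(np.load("avg0.npy"),cols,312,326); m=edge(c["image"],cols,302,326)
    s=dict(np.load("side0.npz")); k=proj(s,[*st(0,140),42])[1]-proj(s,[*st(0,140),52])[1]
    d=(b-m)/k*10; return np.median(d),d
E
python3 - <<'E'
from h import *
z0=52.3
c=savg(4); l,d=lift(c); print("lift now",round(l,2),np.round(d,1))
for yt in(-225,-215,-210,-200,-185):
    movel([*st(0,yt),z0],max_speed=40); s=read_state(); print(yt,np.round(s["eef_pos"],1),"Fy",np.round(s["ft_force"],1))
c=savg(6); l,d=lift(c); print("lift",round(l,2),np.round(d,1))
E
```

```text
lift now -0.59 [-0.2 -0.1 -0.1 -0.1 -0.1 -0.2 -0.4 -0.7 -1.1 -1.  -0.6 -0.5 -0.9 -0.8
 -0.7 -0.7 -0.8 -1.  -1.1 -0.6 -0.4 -0.2]
-225 [416.6   9.3  52.3] Fy [ 0.3 -3.8  4.9]
-215 [417.3  19.8  52.3] Fy [ 0.1 -4.5  5.2]
-210 [417.7  24.5  52.3] Fy [ 0.6 -6.7  5. ]
-200 [418.6  34.4  52.3] Fy [ 0.5 -7.3  5.2]
-185 [419.8  49.3  52.3] Fy [ 0.5 -8.   6. ]
lift 8.99 [9.  9.4 9.5 9.6 9.6 9.6 9.4 8.9 8.1 8.4 9.  9.1 8.8 8.9 9.  8.9 8.7 8.4
 8.5 9.1 9.4 9.5]
```

```bash
python3 - <<'E'
from h import *
z0=52.3
movel([*st(0,-168),z0],max_speed=40); info()
c=savg(10); l,d=lift(c); print("lift",round(l,2)); np.save("avg5.npy",c["image"]); np.savez("side5.npz",**c)
save(np.clip(c["image"],0,255).astype(np.uint8),"mark5",(322,300,354,334),17)
W=xyz(c)
print("z raw")
for r in range(310,332): print(r,np.round(W[r,328:348,2],0).astype(int).tolist())
print("y")
for r in range(310,332): print(r,np.round(W[r,328:348,1],0).astype(int).tolist())
E
```

```text
t 51.5 pos [421.2  66.1  52.3] F [ 0.9 -9.4  6. ] gap 24.9
lift 14.78
z raw
310 [48, 51, 52, 52, 52, 53, 53, 51, 96, 97, 97, 97, 55, 56, 56, 56, 57, 57, 56, 58]
311 [48, 48, 48, 48, 50, 48, 49, 50, 93, 94, 94, 94, 52, 52, 52, 54, 53, 53, 54, 54]
312 [56, 48, 48, 49, 49, 48, 48, 49, 89, 91, 92, 90, 49, 48, 50, 50, 48, 50, 51, 51]
313 [55, 56, 56, 55, 56, 57, 57, 56, 87, 88, 89, 87, 48, 49, 49, 48, 48, 48, 48, 48]
314 [51, 52, 52, 52, 53, 55, 54, 55, 85, 85, 85, 84, 57, 57, 56, 56, 58, 56, 48, 49]
315 [49, 47, 48, 50, 50, 50, 51, 51, 80, 83, 82, 82, 53, 53, 54, 55, 54, 55, 55, 55]
316 [45, 45, 47, 46, 47, 47, 47, 49, 77, 80, 78, 78, 50, 52, 51, 51, 52, 51, 53, 53]
317 [42, 42, 43, 43, 44, 44, 44, 45, 75, 76, 77, 76, 46, 48, 48, 48, 48, 49, 49, 49]
318 [1, 2, 2, 2, 2, 2, 40, 43, 72, 73, 73, 73, 48, 44, 45, 44, 46, 45, 46, 45]
319 [0, 2, 2, 1, 2, 2, 2, 2, 69, 70, 71, 68, 46, 1, 2, 41, 42, 42, 43, 42]
320 [2, 1, 2, 2, 1, 1, 1, 2, 65, 67, 68, 66, 46, 1, 1, 1, 1, 2, 3, 1]
321 [2, 1, 1, 1, 1, 2, 2, 54, 62, 64, 64, 62, 56, 1, 2, 2, 3, 2, 1, 2]
322 [1, 1, 1, 2, 2, 47, 56, 55, 59, 61, 61, 58, 5
[... 2282 characters left out ...]
 411, 413, 414, 414, 414, 413, 410, 405, 350, 350, 350, 350, 350, 350]
326 [358, 358, 357, 358, 357, 356, 410, 413, 418, 418, 413, 414, 412, 353, 355, 352, 354, 354, 353, 353]
327 [362, 361, 362, 360, 361, 362, 361, 413, 420, 421, 414, 413, 411, 358, 357, 358, 358, 357, 358, 357]
328 [366, 366, 365, 365, 364, 363, 364, 421, 423, 422, 408, 405, 362, 362, 362, 361, 362, 362, 361, 360]
329 [369, 369, 369, 369, 369, 368, 368, 367, 422, 423, 409, 405, 366, 367, 366, 367, 364, 366, 365, 364]
330 [383, 381, 382, 372, 372, 373, 373, 372, 408, 410, 409, 370, 371, 370, 370, 368, 370, 368, 369, 369]
331 [386, 386, 386, 387, 386, 386, 385, 405, 409, 408, 409, 375, 375, 376, 373, 374, 372, 375, 372, 373]
```

View pics/mark5.png

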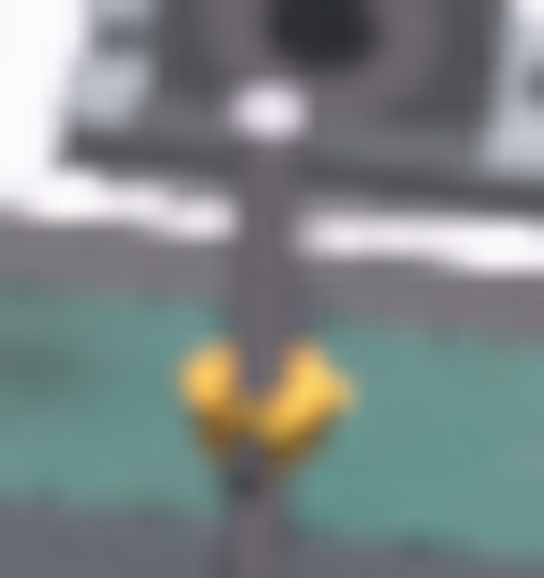

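```bash
python3 - <<'E'
from h import *
L=[camera("side") for _ in range(40)]; c=dict(L[0])
D=np.stack([l["range_z"] for l in L]).astype(float); D[D<=0]=np.nan
c["range_z"]=np.nan_to_num(np.nanmedian(D,0)); W=xyz(c)
for r in range(316,329): print(r,[(round(float(a[1]),1),round(float(a[2]),1)) for a in W[r,[332,333,334,339,340,341,342,343]]])
# floor and rim
X=(W[...,:2]-O)@np.c_[E,U]
b=dict(np.load("sideavg.npz")); B=xyz(b); XB=(B[...,:2]-O)@np.c_[E,U]
for n,A,Q in(("base",B,XB),("now",W,X)):
    m=(abs(Q[...,0])<52)&(Q[...,1]>126)&(Q[...,1]<134)&(A[...,2]>25)&(A[...,2]<60); print(n,"floor",np.median(A[m][:,2]),A[m][:,2].mean(),m.sum())
    m=(abs(Q[...,0])<52)&(Q[...,1]>137)&(Q[...,1]<142)&(A[...,2]>25)&(A[...,2]<70); print(n,"rim 95%",np.percentile(A[m][:,2],90),m.sum())
    m=(abs(Q[...,0])>59)&(abs(Q[...,0])<66)&(Q[...,1]>-60)&(Q[...,1]<60)&(A[...,2]<30); print(n,"frame",np.median(A[m][:,2]))
print("bench",np.median(W[320,344:348,2]))
E
```

```text
316 [(370.8, 46.4), (371.8, 47.5), (371.7, 47.6), (407.5, 77.9), (373.0, 49.8), (373.3, 50.3), (373.4, 50.6), (373.7, 51.0)]
317 [(370.0, 42.5), (371.9, 44.2), (371.6, 44.2), (407.3, 74.6), (372.8, 46.5), (374.0, 47.6), (373.7, 47.6), (373.2, 47.4)]
318 [(324.5, 1.7), (324.0, 1.4), (372.0, 41.3), (407.9, 71.9), (377.0, 46.7), (373.2, 43.8), (373.2, 43.9), (374.2, 45.0)]
319 [(328.7, 1.7), (327.7, 1.1), (327.5, 1.1), (407.0, 68.1), (380.5, 46.3), (325.6, 1.1), (326.7, 2.2), (373.8, 41.4)]
320 [(332.9, 1.7), (331.9, 1.2), (332.9, 2.2), (407.1, 65.0), (384.5, 46.5), (330.6, 1.8), (330.8, 2.2), (329.2, 1.1)]
321 [(337.3, 2.0), (337.1, 2.1), (336.1, 1.5), (406.5, 61.3), (398.3, 54.7), (334.0, 1.3), (334.3, 1.7), (334.1, 1.7)]
322 [(340.7, 1.5), (394.7, 47.0), (403.9, 55.0), (407.0, 58.6), (403.0, 55.5), (401.8, 54.7), (338.0, 1.4), (337.6, 1.3)]
323 [(344.5, 1.3), (397.4, 46.1), (407.8, 55.1), (406.9, 55.3), (406.5, 55.2), (405.9, 54.9), (395.8, 46.7), (342.5, 2.0)]
324 [(348.6, 1.3), (349.0, 1.9), (410.5, 54.2), (410.1, 54.9), (410.3, 55.2), (406.5, 52.3), (399.5, 46.6), (346.1, 1.7)]
325 [(352.8, 1.5), (351.9, 1.0), (410.8, 51.3), (413.4, 54.5), (411.4, 53.0), (406.4, 49.0), (350.0, 1.3), (349.5, 1.1)]
326 [(356.4, 1.2), (356.1, 1.2), (411.0, 48.3), (413.8, 51.7), (411.6, 50.0), (354.4, 1.5), (354.1, 1.4), (354.0, 1.6)]
327 [(360.6, 1.4), (360.1, 1.2), (359.9, 1.3), (413.5, 48.2), (411.3, 46.6), (359.3, 2.3), (358.5, 1.8), (358.1, 1.7)]
328 [(364.4, 1.4), (364.4, 1.6), (364.0, 1.4), (405.5, 38.1), (362.3, 1.3), (362.8, 1.9), (361.9, 1.4), (361.4, 1.2)]
base floor 34.50112641130801 34.41651142785397 12
base rim 95% 41.19601538662653 181
base frame -737.0665261617955
now floor 48.39779406007335 48.41702866409948 10
now rim 95% 56.13443056174187 194
now frame -738.0165763041609
bench 1.4698970859200244<stdin>:4: RuntimeWarning: All-NaN slice encountered
```

```bash
python3 - <<'E'
from h import *
open_gripper(); info("open"); p=read_state()["eef_pos"]; movel([p[0],p[1],170]); 
c=savg(10); print("lift",round(lift(c)[0],2)); W=xyz(c)
print("pointer",np.round(W[318:321,340,1:],1).tolist(),"index",np.round([W[322,333,2],W[323,333,2],W[323,342,2],W[324,342,2]],1))
go([470,60,300],YAW)   # out of the way of the scanner/card view
t=camera("top"); np.savez("top6.npz",**t); info()
W=xyz(t); z=W[...,2]; X,Y=W[...,0],W[...,1]
m=(z>45)&(X>330)&(X<520)&(Y>-330)&(Y<-220)
for q in comps(m,30):
    r=rect(W[q]); print("scanner",np.round(r[0],1),np.round(r[1],1),round(r[2],2))
    for lo,hi in((330,445),(445,520)):
        k=W[q]; k=k[(k[:,0]>lo)&(k[:,0]<hi)&(k[:,2]>48)]; r=rect(k); print(lo,np.round(r[0],1),np.round(r[1],1),round(r[2],2),"zmed",np.round(np.median(k[:,2]),1))
s=dict(np.load("sideavg.npz"))
for n,A in(("top",W),("side",xyz(s))):
    m=(A[...,2]>45)&(A[...,2]<152)&(A[...,0]>520)&(A[...,0]<680)&(A[...,1]>-500)&(A[...,1]<-350)
    q=max(comps(m,20),key=lambda q:q.sum()); k=A[q]
    # robust vertical-plane fit of the front face
    for _ in range(5):
        co=np.polyfit(k[:,1],k[:,0],1); e=(k[:,0]-np.polyval(co,k[:,1])); k=k[abs(e)<max(3,1.5*e.std())]
    zc=np.polyfit(k[:,2],k[:,0]-np.polyval(co,k[:,1]),1)
    d=np.array([co[0],1]);d/=np.linalg.norm(d); t_=k[:,:2]@d
    print(n,"plane x=%.3f y + %.1f"%tuple(co),"ang",np.degrees(np.arctan(co[0])),"rms",e.std(),len(k),"tilt",zc[0],"mid along",(np.percentile(t_,1)+np.percentile(t_,99))/2,"len",np.ptp(t_),np.round(k.mean(0),1),"zrange",k[:,2].min(),k[:,2].max())
    mid=(np.percentile(t_,1)+np.percentile(t_,99))/2; nrm=np.array([-1,co[0]])/np.hypot(1,co[0])
    off=np.median(k[:,:2]@nrm); print("mid pt",mid*d+off*nrm,"normal",nrm)
E
```

```text
open t 54.6 pos [421.2  66.5  52.3] F [0.5 0.3 0.3] gap 85.4
lift 14.65
pointer [[376.9, 46.6], [380.5, 46.4], [385.5, 47.2]] index [48.  45.2 48.  46.6]
 t 57.3 pos [469.6  60.1 299.5] F [ 0.6 -0.8  0.2] gap 85.5
scanner [ 429.9 -272. ] [133.5  46.1] -1.47
330 [ 403.9 -273.7] [81.3 36.2] 0.55 zmed 53.6
445 [ 471.3 -273.4] [50.  46.4] 0.0 zmed 58.4
top plane x=0.370 y + 742.6 ang 20.289126655673762 rms 0.9446658181702879 615 tilt -0.003201664465799685 mid along -180.64917155069668 len 90.72978111361604 [ 591.  -410.1  101.9] zrange 45.08332786093956 151.96606522111642
mid pt [ 590.65062503 -410.9599052 ] normal [-0.93795476  0.34675766]
side plane x=0.373 y + 744.4 ang 20.44835296587178 rms 0.8816901171311824 257 tilt -0.0013872243488035902 mid along -178.85745486892782 len 91.08888075880998 [ 592.5 -407.2  100.7] zrange 46.92997299941976 151.93848401135915
mid pt [ 590.987483  -411.2398166] normal [-0.93698749  0.34936291]
```

```bash
python3 - <<'E'
from h import *
g=np.array([423.,-273.6]); off=-5
y=go([*g,140],np.radians(90.25)); print("early",movel([*g,29],guard=8)); clamp(); info("clamp")
zg=read_state()["eef_pos"][2]
movel([*g,140],max_speed=100); info("up")
n=np.array([-.9375,.348]); n/=np.linalg.norm(n); L=np.array([590.8,-411.1])
w=L+80*n; p=w+(69-off)*n; yh=y+np.arctan2(-n[1],-n[0])-np.radians(.25)
b=p+40*n
movep([*b,zg+70],down(yh)); movel([*p,zg+70],max_speed=60); wait(0.5); info("hold"); print(np.round(read_state()["tool_rot"],3).tolist())
t=camera("top"); np.savez("top7.npz",**t); save(t["image"],"t7",(385,170,535,330),3.7)
wait(3.8); info("held"); s=camera("side"); np.savez("side7.npz",**s)
for nm,c in(("top",t),("side",s)):
    W=xyz(c); d=W[...,:2]-p; a=d@-n; bb=d@np.array([n[1],-n[0]]); z=W[...,2]
    m=(abs(bb)<40)&(a>-75)&(a<95)&(z>80)&(z<142)
    k=z[m]; print(nm,m.sum(),"along max",np.percentile(a[m],[1,99]))
    m2=(a>35)&(a<90)&(abs(bb)<35)&(z>85)&(z<140)
    if m2.sum(): print("head along",np.percentile(a[m2],[2,98]),"lat",np.percentile(bb[m2],[2,98]),"z top",np.percentile(z[m2],90))
E
```

```text
early False
clamp t 60.1 pos [ 423.3 -273.6   29.5] F [-1.6  1.2 11.2] gap 35.2
up t 61.3 pos [ 422.7 -273.4  139.5] F [ 0.4 -0.4 -0.9] gap 35.2
hold t 63.1 pos [ 446.4 -357.5   99.5] F [ 0.3  0.1 -1.4] gap 34.9
[[0.348, 0.937, 0.0], [0.937, -0.348, 0.0], [0.0, 0.0, -1.0]]
held t 66.9 pos [ 446.5 -357.5   99.5] F [ 0.8 -0.9 -1.7] gap 34.9
top 179 along max [35.99828274 70.12518246]
head along [36.41977352 69.85648306] lat [ 2.9906583  23.98716603] z top 131.50352099038486
side 403 along max [-60.64481865  68.8313562 ]
head along [35.90240806 69.36079038] lat [-14.3243242   28.81451772] z top 130.42456232781026
```

View pics/t7.png

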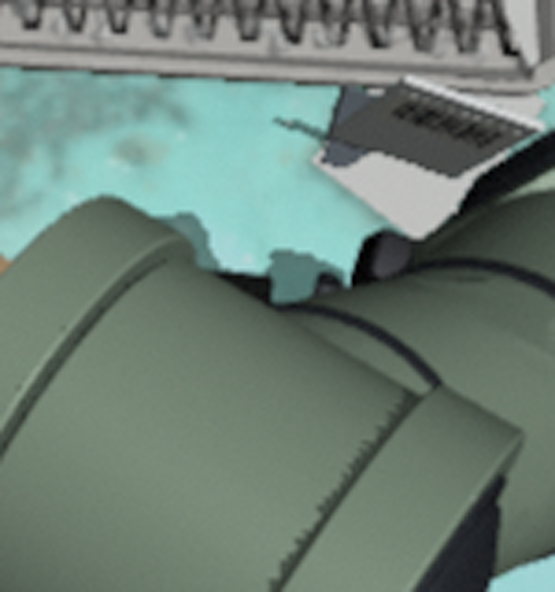

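```bash
python3 - <<'E'
from h import *
g=np.array([423.,-273.6]); s=read_state(); p=np.array(s["eef_pos"]); n=np.array([-.9375,.348])
movel([*(p[:2]+40*n),p[2]],max_speed=80)
go([*g,140],np.radians(90.25)); info(); movel([*g,40],max_speed=100); print(movel([*g,28.5],max_speed=25,guard=4)); info("down")
open_gripper(); movel([*g,170]); go([560,-60,300],np.radians(90)); wait(0.5)
c=camera("top"); save(c["image"],"t8",(125,165,525,330),2); a=savg(10); print("lift",round(lift(a)[0],2)); save(a["image"].clip(0,255).astype(np.uint8),"s8",(200,140,420,350),2.8)
W=xyz(a); print("pointer",np.round(W[318:321,340,1:],1).tolist(),"index",np.round([W[322,333,2],W[323,333,2],W[323,342,2],W[324,342,2]],1)); info()
E
```

```text
t 68.0 pos [ 424.1 -273.   140.6] F [-0.4 -0.7 -1.3] gap 35.0
True
down t 69.6 pos [ 423.1 -273.5   29.5] F [-1.8  0.5 13. ] gap 34.9
lift 14.65
pointer [[376.1, 45.9], [381.4, 47.1], [384.9, 46.8]] index [48.3 46.  47.8 45.8]
 t 73.4 pos [560. -60. 300.] F [ 0.8 -0.5  0.9] gap 85.5
```

View pics/t8.png

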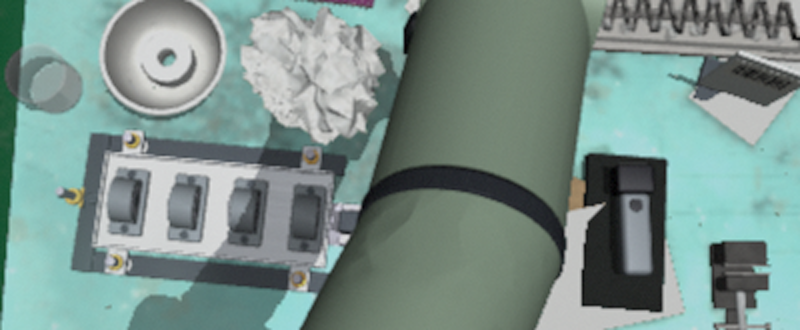

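View pics/s8.png

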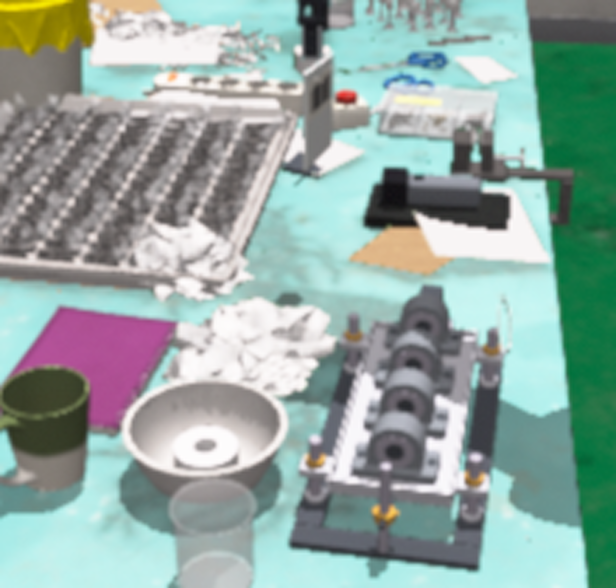

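```bash
python3 -c "
from workcell import *
finish_job(); print(read_state()['time'])"
```

```text
the job is handed in; nothing more can be done
the job is handed in; nothing more can be done
```

I did every step in the order asked and handed the job in at about 73 s of robot time. No verdict is reported.

- **Cotton roll:** it is in the steel bowl, and the last pictures show it lying flat.
- **Housings:** all four were on the bench. They now stand upright inside the deck's rim at about y = +103, +31, -41 and -113 mm. I did not use the suggested slots, so that the opening fingers would clear the neighbouring housing and the mark post. I saw no knocked housing.
- **Wedge:** it is pushed in and released, with the deck up about 15 mm. In the last check the pointer's top read about 46.6 mm and the brass index's top about 47.0 mm. A longer 40-picture average before release gave 46.5 and 46.6 mm. Reading noise is about ±0.5 mm. The separate estimates of the lift did not fully agree, running from 13.9 to 15.4 mm.
- **Scanner:** I held it level and square to the label for over 4 s at window height 110 mm. I aimed for 80 mm, but the pictures put the window about 82–83 mm from the label, and I left it there. It is back on its pad the right way up.
- **Beaker and brass mark:** I never touched either one, and both look unmoved in the last pictures.

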